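Free the press bed: button sequence, then hold the lock pin raised

TASK

Free the printing press's bed. With the lock pin still down, press the buttons of the control box one at a time, each right down and let up again: green, then blue, then yellow; leave the red stop button alone. Then draw the lock pin straight up in its guide until the whole yellow band shows above the guide but none of the red band below it, without pulling it out or forcing it sideways, and finish while still holding it there, disturbing nothing else on the table.

Things in the scene. Friction and masses are not known exactly. Their poses are not given: they have to be found in the camera images.
- guide_mouth (a point): Centre of the bore's mouth in the top face of the lock-pin guide: a green block 54 x 54 mm, top face 100 mm above the table, with two low ribs (62 mm high), on a 130 x 100 x 12 mm base plate; fixed, turned about the vertical. The bore is vertical, blind, 19.2 mm in diameter and 84 mm deep. z points up along the bore.
- pin_grip (a point): Centre of the upright black round knob, 30 mm in diameter and 36 mm high, of the loose steel lock pin (0.2 to 0.4 kg) standing in the guide's bore; z points up along the pin. Below the knob: 14 mm of neck, 16 mm in diameter, then a flange 32 mm in diameter, 6 mm thick, its underside 38 mm below this point. When home, the flange rests on the guide: this point is then 38 mm above guide_mouth.
- pin_band (a point): Middle of the yellow band, on the pin's axis, 62 mm below the knob's centre; in the bore when the pin is home. The shank under the flange is 18 mm in diameter, 82 mm long; the yellow band lies 18 to 30 mm below the flange's underside, the red band 46 to 76 mm below it. The pin has no spring or catch: it falls home when let go. A load of over 45 N between pin and guide counts as forcing.
- green_top (a point): Centre of the top of the green button, 28 mm in diameter. The four buttons stand upright at the corners of a 68 mm square on a fixed grey control box (150 x 150 mm, 40 mm high, turned about the vertical); which colour is at which corner varies. z is up.
- blue_top (a point): Centre of the top of the blue button, like the green one.
- yellow_top (a point): Centre of the top of the yellow button, like the green one.
- red_top (a point): Centre of the top of the red stop button, like the green one; not to be pressed.
- green (a joint): Travel of the green button downwards: 0 up, 0.006 m fully down, which takes about 5 N; it springs back.
- blue (a joint): Travel of the blue button, as for green.
- yellow (a joint): Travel of the yellow button, as for green.
- red (a joint): Travel of the red stop button, as for green.
- ink_tin: Bystander: loose steel ink tin, 66 mm in diameter, 50 mm high, between the guide and the control box; origin at the centre of its underside.
- ink_knife: Bystander: loose ink knife (spatula) 200 mm long, lying flat between the guide and the control box; origin at the middle of its length on its underside, x along it.
- tin_b: Bystander: loose red ink tin, 80 mm in diameter, 70 mm high, at the robot's left; origin at the centre of its underside.
There are look-alikes about, which are no part of the job. What is shaped like the part that bears pin_grip but orange is not meant.

How it is judged:
On the way, in this order (a step that is already met when the one before it is completed fails the run):
1. green button pressed down, the others up, the pin home (value of joint green above 0.004 m and value of joint each of blue, yellow below 0.002 m and z of pin_grip in the frame of guide_mouth below 0.045 m), for 0.02 s.
2. then blue pressed down, the others up, the pin home (value of joint blue above 0.004 m and value of joint each of green, yellow below 0.002 m and z of pin_grip in the frame of guide_mouth below 0.045 m), for 0.02 s.
3. then yellow pressed down, the others up, the pin home (value of joint yellow above 0.004 m and value of joint each of green, blue below 0.002 m and z of pin_grip in the frame of guide_mouth below 0.045 m), for 0.02 s.
At the end, for the whole second after the job is handed in: The robot still grips the lock pin, which is at rest, upright (within 0.06 rad), within 6 mm of the bore's axis, lifted 29 to 47 mm from home (whole yellow band above the guide, red band still hidden); all buttons are up (z of pin_grip in the frame of guide_mouth between 0.067 and 0.085 m and horizontal distance between pin_grip and guide_mouth below 0.006 m and angle between pin_grip's own z axis and vertical below 0.06 rad and linear speed of pin below 0.02 m/s and contact force between the fingers and pin above 4 N and value of joint each of green, blue, yellow below 0.002 m); the arm keeps its last pose, push and grip.
It fails at once if the red stop button is pressed (value of joint red above 0.002 m).
It fails at once if the pin is pulled out of its guide (z of pin_grip in the frame of guide_mouth above 0.11 m).
It fails at once if the pin is forced sideways against its guide (contact force between pin and guide above 45 N).
It fails at once if a bystander is disturbed (distance of any of ink_tin, ink_knife, tin_b from where it was at the start of the episode above 0.02 m).
It also fails if it takes over 58 s, if anything falls off the work surface, if the arm or the gripper's body presses on something with over 40 N, if the wrist force passes 120 N, or if a joint passes its speed limit or range.

ROBOT

A 6-joint arm with a two-finger parallel gripper is mounted at the origin on the work surface. World frame = base frame: x ahead of the robot, y to its left, z up, the work surface at z = 0. Lengths are in m, angles in rad, forces in N, time in s.
With the tool pointing down it reaches from about 0.225 to 0.875 m from the base axis. Payload 3.4 kg.
Tool frame: the origin (TCP) lies at the very end of the fingers, on their centre line; the grasp point (between the pads) lies 19 mm behind it; z points along the fingers, y is the line along which they close (so a half turn about z gives the same grasp; the last joint's range is limited). The gripper opens to 85 mm and grips with 20 to 120 N. Pads are 22 mm wide; open, the fingers measure 114 mm over their backs; the gripper's body (76 mm by 85 mm) begins 54 mm behind the grasp point. The pads swing forward as they close: fully open they stand 13 mm farther back than shut.
Start: joints at [1.204, 0.276, 1.505, -0, 1.361, -0.121], TCP at [0.14, 0.558, 0.231] pointing down, gripper open.
Joint ranges: [-2.89, 2.89], [-0.75, 2.08], [0.22, 2.7], [-1.18, 4.32], [0.11, 2.71], [-2.7, 2.7]. Speed limits (rad/s): [2.57, 2.57, 3.14, 3.14, 3.14, 3.14].

INTERFACE

Orientations are given as a unit quaternion [w, x, y, z].
In Python, from rig import get_state, optics, sign_off gives the robot as it stands.
- The arm moves only by the tool send_rows, never from a script. Its argument "increments" is a list of rows, each an object with "gripper": the gripper's target within -1 to 1 (shut at 1, half-way at 0, fully open at -1); "linear": the shift along the world's x, y, z in m, a list of three; "delta_rot": the turn, a rotation vector about the world's x, y, z in rad, a list of three. In form: [{"gripper": gripper, "linear": [dx, dy, dz], "delta_rot": [rx, ry, rz]}, ...]. A call has 1 to 8 rows; each row is the pose to reach, as a shift and turn from the pose commanded when the call began; what a row does not reach only later rows make up. A row lasts 1/10 s, in which the tool goes at most 50 mm and 8.59 degrees, less where a joint would pass 70% of its speed; a pose out of reach is approached as far as the arm can. A call with a gripper value outside its range is refused whole. The fingers move at their own pace and stop on an object; "newtons" is the grip in N (left out, the last holds). Time passes only in rows, so rows that repeat a pose let the fingers close. It gives the time, the measured TCP pose, the force, the opening and the grip force at its end, in the units of the state.
- get_state(): the state, without advancing time (a new reading comes with each control period).
- optics.get_image(name): name is "scene" or "top" or "wrist"; returns a dict with "pixels" (480x640x3 uint8, blue, green, red), "K" (3x3 intrinsics, pixels), "k1" (the pictures are not rectified: a ray, as slopes to the right and down, at radius r is drawn at 1 + k1 r^2 times it, then the intrinsics apply), "rvec" (rotation vector, rad) and "tvec" (3), from world to camera coordinates, as OpenCV has them; the wrist camera has in their place "T_tool_cam" (4x4, takes a point from camera to tool coordinates, whose origin is the TCP and whose axes are the flange's). Camera axes: x right, y down, z forward; pixel columns grow to the right and rows downward; lengths in m; the calibration is good to about 2 mm. A picture is of the moment at which its call begins: read the wrist's pose just before it. There is no depth.
- sign_off(): hands the job in; it is judged then, once.
The state is a dict: "clock": time; "qpos": joint angles; "qd": joint speeds; "effort": joint torques, N m; "position": TCP position; "ee_rot": TCP orientation; "contact_force": force on the tool from outside, world axes, zero at the start; "moment": the same for the moment, N m; "width": finger opening in m; "gripper_force": force on a finger pad.
Only numpy, scipy, OpenCV 4.12 (cv2) and the standard library are available. Lean on these libraries where they do the work, as an engineer would, in place of code of your own. Each camera call takes 0.05 s, during which the arm holds its last target. There are 200 camera calls.

## Working session

There is one attempt and no reset: what is moved stays moved. The work goes in short steps, Python scripts to look and compute and a tool call to move; the robot and the scene stay as the last step left them, time stands still between calls to the robot, and variables do not carry over. Pictures are saved under pics/ and viewed, at most 10 in all, crops included, and the job is handed in when it is done.

Besides the shell and the picture viewer there is one more tool, called after "Call:" as a command line: name --argument value ..., lists and objects as JSON in quotes. send_rows: Moves the arm, as the interface text tells. Its arguments: {"type":"object","properties":{"increments":{"type":"array"},"newtons":{"type":"number"}},"required":["increments"]}

```bash
mkdir -p pics; cat > h.py <<'E'
import numpy as np, cv2
from rig import get_state, optics, sign_off
from scipy.spatial.transform import Rotation as R
def grab(n):
    s=get_state(); im=optics.get_image(n); im['s']=s
    if n=='wrist':
        T=np.eye(4);q=s['ee_rot'];T[:3,:3]=R.from_quat([q[1],q[2],q[3],q[0]]).as_matrix();T[:3,3]=s['position']
        im['C']=T@np.array(im['T_tool_cam'])
    else:
        M=np.eye(4);M[:3,:3]=cv2.Rodrigues(np.array(im['rvec'],float))[0];M[:3,3]=np.ravel(im['tvec']);im['C']=np.linalg.inv(M)
    return im
def ray(im,uv):
    K=np.array(im['K']);x=(uv[0]-K[0,2])/K[0,0];y=(uv[1]-K[1,2])/K[1,1]
    rd=np.hypot(x,y);r=rd
    for _ in range(20): r=rd/(1+im['k1']*r*r)
    f=r/rd if rd>0 else 1
    return im['C'][:3,3], im['C'][:3,:3]@np.array([x*f,y*f,1])
def at(im,uv,z):
    o,d=ray(im,uv);return o+d*(z-o[2])/d[2]
def blobs(px,lo,hi,amin=40):
    m=cv2.inRange(cv2.cvtColor(px,cv2.COLOR_BGR2HSV),lo,hi)
    n,l,st,c=cv2.connectedComponentsWithStats(m)
    return [(c[i].round(1),st[i]) for i in range(1,n) if st[i][4]>=amin]
E
python3 - <<'E'
from h import *
a=grab('scene');b=grab('top')
cv2.imwrite('pics/scene.png',a['pixels']);cv2.imwrite('pics/top.png',b['pixels'])
print(a['s']); print(a['C'],b['C'],a['K'],b['K'],a['k1'])
E
```

```text
{'clock': 0.0, 'qpos': array([ 1.20403854e+00,  2.76571066e-01,  1.50616938e+00,  3.00038676e-06,
        1.36066772e+00, -1.20998292e-01]), 'qd': array([-0.00047618, -0.00013498,  0.00140398,  0.0006667 , -0.00111533,
       -0.00011644]), 'effort': array([ 1.08308781e-03, -4.16769898e+01, -2.45806789e+01, -1.29786267e-04,
        1.08304448e-02, -9.92970655e-06]), 'position': array([0.13970256, 0.55721656, 0.2304389 ]), 'ee_rot': array([-2.20617322e-04,  1.22571008e-01,  9.92459331e-01, -8.80540446e-04]), 'contact_force': array([-0.33794921,  0.17176221, -0.02533652]), 'moment': array([-0.06581909,  0.01013465, -0.05903311]), 'gripper_force': 0.0, 'width': 0.08533394947253163}
[[-0.76609104  0.34696217 -0.54103767  1.11074193]
 [ 0.64268921  0.42324759 -0.63860164  0.76481233]
 [ 0.00742228 -0.83694607 -0.54723503  0.68200127]
 [ 0.          0.          0.          1.        ]] [[-0.00454511 -0.98938656  0.14523625  0.37976345]
 [-0.99995286  0.00574291  0.00782908  0.08199319]
 [-0.00858007 -0.14519382 -0.98936603  1.30624704]
 [ 0.          0.          0.          1.        ]] [[498.12998993   0.         322.77291062]
 [  0.         498.12998993 238.58973018]
 [  0.           0.           1.        ]] [[602.98034218   0.         316.74670203]
 [  0.         602.98034218 238.82674054]
 [  0.           0.           1.        ]] -0.04710632648430764
```

View pics/scene.png

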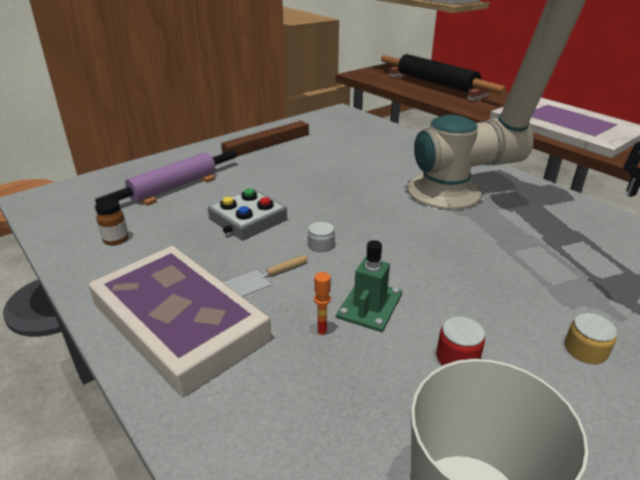

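View pics/top.png

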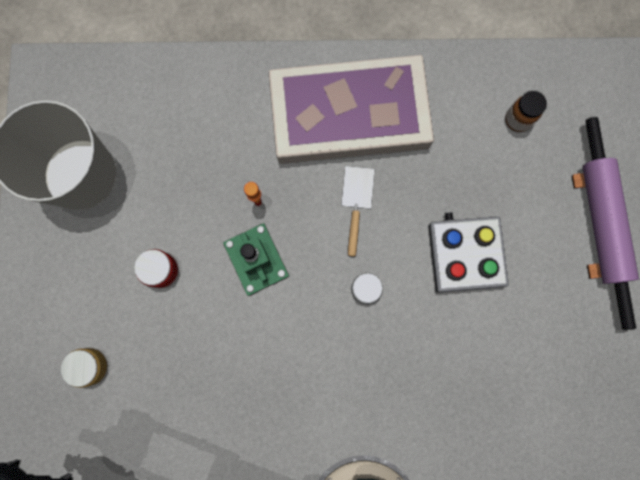

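The scene view shows two knobbed pins: the black one in the green guide (374,250) and an orange look-alike (322,285). In the top view these are at (249,252) and (253,190). The black one in the green guide is the lock pin. The buttons in the top view are blue (453,238), yellow (486,235), red (457,270) and green (489,268).

```bash
python3 - <<'E'
from h import *
a=grab('scene');b=grab('top')
def tri(u,v):
    o1,d1=ray(a,u);o2,d2=ray(b,v);d1/=np.linalg.norm(d1);d2/=np.linalg.norm(d2)
    t=np.linalg.lstsq(np.c_[d1,-d2],o2-o1,rcond=None)[0];p,q=o1+d1*t[0],o2+d2*t[1]
    return (p+q)/2,np.linalg.norm(p-q)
hs={'green':((60,120,40),(85,255,255)),'blue':((105,150,60),(128,255,255)),'yellow':((22,130,80),(32,255,255)),'red':((0,150,60),(5,255,255)),'black':((0,0,0),(180,255,32))}
rois={'scene':{'k':(205,180,290,235),'p':(360,238,390,270)},'top':{'k':(430,215,510,295),'p':(235,238,265,265)}}
f={}
for n,im in(('scene',a),('top',b)):
    for c,h in hs.items():
        x0,y0,x1,y1=rois[n]['p' if c=='black' else 'k']
        B=blobs(im['pixels'][y0:y1,x0:x1],*h,15)
        B=sorted(B,key=lambda t:-t[1][4])[:2]
        for q in B: print(n,c,q[0]+[x0,y0],q[1][4])
        if B:f[n,c]=B[0][0]+[x0,y0]
for c in hs:
    if ('scene',c) in f and ('top',c) in f: print(c,tri(f['scene',c],f['top',c]),at(b,f['top',c],.15 if c=='black' else .055))
for n,uv,z in (('tin',(367,285),.05),('redtin',(154,266),.07),('knifeend',(351,254),.01),('knife2',(358,170),0),('orange',(251,188),.1)): print(n,at(b,uv,z))
A=cv2.resize(a['pixels'][225:345,300:410],None,fx=5,fy=5);B=cv2.resize(b['pixels'][170:300,215:295],None,fx=3,fy=3)
cv2.imwrite('pics/crop.png',A)
E
```

```text
scene green [248.6 192.3] 61
scene blue [243.2 210.4] 68
scene yellow [227.3 200.6] 69
scene red [264.6 201. ] 63
scene black [373.7 251.3] 230
top green [489.8 267. ] 142
top blue [453.4 237.4] 150
top yellow [485.7 234.7] 155
top red [457.1 269.7] 149
top black [251.6 255.7] 20
green (array([ 0.50083055, -0.26618089,  0.05614847]), np.float64(0.0031189473554794375)) [ 0.50216927 -0.26754242  0.055     ]
blue (array([ 0.56366996, -0.19333855,  0.05565683]), np.float64(0.002587542834362427)) [ 0.56480191 -0.19432648  0.055     ]
yellow (array([ 0.56899948, -0.26092279,  0.05678889]), np.float64(0.0021056084910134943)) [ 0.57012638 -0.26210044  0.055     ]
red (array([ 0.49560196, -0.19808325,  0.05678155]), np.float64(0.002944561015367238)) [ 0.49690983 -0.19946743  0.055     ]
black (array([0.51917994, 0.21964239, 0.13153697]), np.float64(0.0008656765894552088)) [0.51727806 0.21716623 0.15      ]
tin [ 0.46645606 -0.01220293  0.05      ]
redtin [0.50650688 0.42793956 0.07      ]
knifeend [0.53643541 0.01828238 0.01      ]
knife2 [ 7.25810174e-01 -1.92858300e-04  0.00000000e+00]
orange [0.66289779 0.22580341 0.1       ]
```

View pics/crop.png

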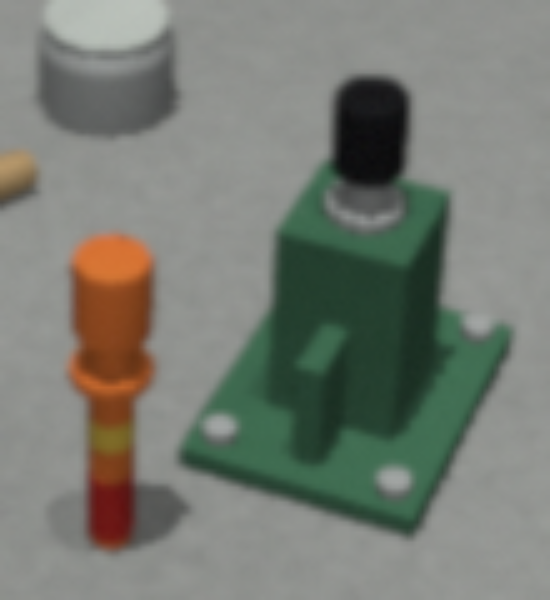

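The crop confirms it: the black-knobbed pin sits in the green guide, and the orange one stands loose on the table. The button spacing measures 68 mm, as specified. Moving to the control box, shutting the gripper on the way.

Call:
send_rows --increments '[{"gripper":1,"linear":[0.02,-0.045,0.01],"delta_rot":[0,0,0]},{"gripper":1,"linear":[0.04,-0.09,0.01],"delta_rot":[0,0,0]},{"gripper":1,"linear":[0.06,-0.135,0.01],"delta_rot":[0,0,0]},{"gripper":1,"linear":[0.08,-0.18,0.01],"delta_rot":[0,0,0]},{"gripper":1,"linear":[0.1,-0.225,0.01],"delta_rot":[0,0,0]},{"gripper":1,"linear":[0.12,-0.27,0.01],"delta_rot":[0,0,0]},{"gripper":1,"linear":[0.14,-0.315,0.01],"delta_rot":[0,0,0]},{"gripper":1,"linear":[0.16,-0.36,0.01],"delta_rot":[0,0,0]}]' --newtons 60

```text
clock: 1.0
position: [0.3001, 0.196, 0.2415]
ee_rot: [0.0, 0.122, 0.993, 0.0]
contact_force: [1.2, 0.3, -0.1]
width: 0.0
gripper_force: 0.0
```

Call:
send_rows --increments '[{"gripper":1,"linear":[0.02,-0.045,0],"delta_rot":[0,0,0]},{"gripper":1,"linear":[0.04,-0.09,0],"delta_rot":[0,0,0]},{"gripper":1,"linear":[0.06,-0.135,0],"delta_rot":[0,0,0]},{"gripper":1,"linear":[0.08,-0.18,0],"delta_rot":[0,0,0]},{"gripper":1,"linear":[0.1,-0.225,0],"delta_rot":[0,0,0]},{"gripper":1,"linear":[0.12,-0.27,0],"delta_rot":[0,0,0]},{"gripper":1,"linear":[0.14,-0.315,0],"delta_rot":[0,0,0]},{"gripper":1,"linear":[0.16,-0.36,0],"delta_rot":[0,0,0]}]'

```text
clock: 1.8
position: [0.4603, -0.1643, 0.2413]
ee_rot: [0.0, 0.123, 0.992, 0.0]
contact_force: [1.1, 0.5, 0.3]
width: 0.0
gripper_force: 0.0
```

Next, above the green button (0.501,-0.266) at z≈0.16, then a look from there.

Call:
send_rows --increments '[{"gripper":1,"linear":[0.015,-0.035,-0.03],"delta_rot":[0,0,0]},{"gripper":1,"linear":[0.03,-0.07,-0.06],"delta_rot":[0,0,0]},{"gripper":1,"linear":[0.041,-0.102,-0.08],"delta_rot":[0,0,0]},{"gripper":1,"linear":[0.041,-0.102,-0.08],"delta_rot":[0,0,0]},{"gripper":1,"linear":[0.041,-0.102,-0.08],"delta_rot":[0,0,0]}]'

```text
clock: 2.3
position: [0.5004, -0.2644, 0.1603]
ee_rot: [-0.001, 0.123, 0.992, 0.001]
contact_force: [-0.2, -0.2, 0.2]
width: -0.0002
gripper_force: 0.0
```

```bash
python3 - <<'E'
from h import *
w=grab('wrist');cv2.imwrite('pics/w1.png',w['pixels']);print(w['s']['position'])
hs={'green':((60,120,40),(85,255,255)),'blue':((105,150,60),(128,255,255)),'yellow':((22,130,80),(32,255,255)),'red':((0,150,60),(5,255,255))}
for c,h in hs.items():
    for q in sorted(blobs(w['pixels'],*h,300),key=lambda t:-t[1][4])[:2]: print(c,q[0],q[1],at(w,q[0],.055))
E
```

```text
[ 0.5004114  -0.26435595  0.1602644 ]
green [321.2 242.3] [ 304  224   35   37 1029] [ 0.5016216  -0.26345707  0.055     ]
blue [427.5 293. ] [411 276  35  35 946] [ 0.5651355  -0.18951235  0.055     ]
red [406.7 215.1] [ 388  197   38   37 1071] [ 0.49660273 -0.19493584  0.055     ]
```

View pics/w1.png

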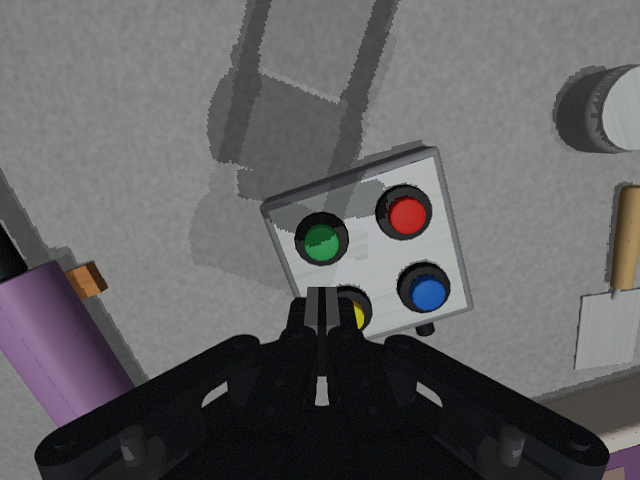

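The wrist view has green at (321,242), blue at (427,293), red at (407,215), and yellow behind the fingers. It puts the TCP over green within 2 mm, so I'm descending slowly.

Call:
send_rows --increments '[{"gripper":1,"linear":[0,0,-0.04],"delta_rot":[0,0,0]},{"gripper":1,"linear":[0,0,-0.08],"delta_rot":[0,0,0]},{"gripper":1,"linear":[0,0,-0.096],"delta_rot":[0,0,0]},{"gripper":1,"linear":[0,0,-0.1],"delta_rot":[0,0,0]},{"gripper":1,"linear":[0,0,-0.103],"delta_rot":[0,0,0]},{"gripper":1,"linear":[0,0,-0.106],"delta_rot":[0,0,0]},{"gripper":1,"linear":[0,0,-0.106],"delta_rot":[0,0,0]}]'

```text
clock: 3.05
position: [0.5014, -0.2637, 0.0567]
ee_rot: [0.001, 0.123, 0.992, 0.0]
contact_force: [-1.4, 3.3, 4.9]
width: 0.0003
gripper_force: 2.3
```

Call:
send_rows --increments '[{"gripper":1,"linear":[0,0,-0.002],"delta_rot":[0,0,0]},{"gripper":1,"linear":[0,0,-0.004],"delta_rot":[0,0,0]},{"gripper":1,"linear":[0,0,-0.004],"delta_rot":[0,0,0]}]'

```text
clock: 3.35
position: [0.5016, -0.264, 0.0562]
ee_rot: [0.001, 0.123, 0.992, -0.0]
contact_force: [-6.7, 6.1, 27.3]
width: -0.0001
gripper_force: 13.6
```

```bash
python3 - <<'E'
from h import *
a=grab('scene');cv2.imwrite('pics/s2.png',cv2.resize(a['pixels'][165:245,195:305],None,fx=7,fy=7,interpolation=cv2.INTER_CUBIC))
E
```

```text
(no output)
```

View pics/s2.png

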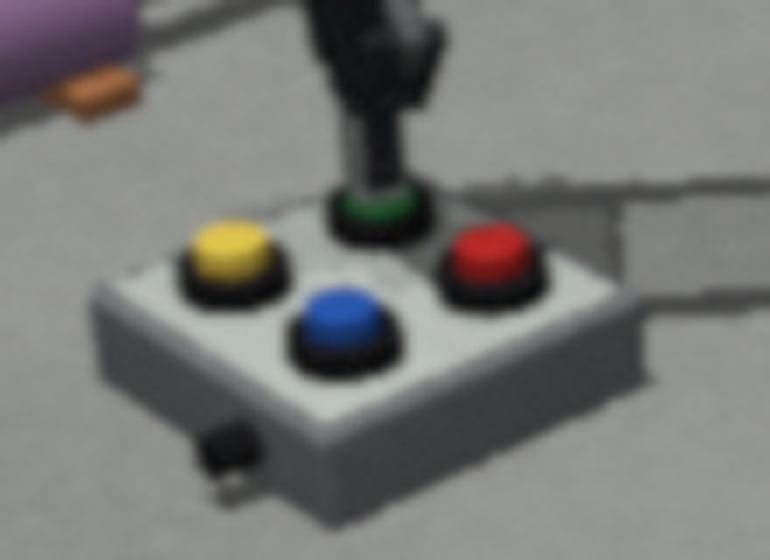

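The crop shows green (375,205) pushed down into its collar and the others up. Contact at z≈0.056 with rising force means it is bottomed, so the tops stand at about 0.062. Lifting and moving to blue.

Call:
send_rows --increments '[{"gripper":1,"linear":[0,0,0.025],"delta_rot":[0,0,0]},{"gripper":1,"linear":[0,0,0.045],"delta_rot":[0,0,0]},{"gripper":1,"linear":[0.03,0.035,0.05],"delta_rot":[0,0,0]},{"gripper":1,"linear":[0.063,0.073,0.045],"delta_rot":[0,0,0]},{"gripper":1,"linear":[0.063,0.073,0.03],"delta_rot":[0,0,0]},{"gripper":1,"linear":[0.063,0.073,0.014],"delta_rot":[0,0,0]},{"gripper":1,"linear":[0.063,0.073,0.009],"delta_rot":[0,0,0]},{"gripper":1,"linear":[0.063,0.073,0.005],"delta_rot":[0,0,0]}]'

```text
clock: 4.2
position: [0.5647, -0.191, 0.0569]
ee_rot: [0.001, 0.123, 0.992, 0.0]
contact_force: [0.3, 2.8, 5.5]
width: -0.0001
gripper_force: 2.3
```

Call:
send_rows --increments '[{"gripper":1,"linear":[0,0,-0.002],"delta_rot":[0,0,0]},{"gripper":1,"linear":[0,0,-0.004],"delta_rot":[0,0,0]},{"gripper":1,"linear":[0,0,-0.004],"delta_rot":[0,0,0]}]'

```text
clock: 4.5
position: [0.5647, -0.191, 0.0563]
ee_rot: [0.002, 0.123, 0.992, 0.0]
contact_force: [-2.6, 5.5, 18.6]
width: -0.0
gripper_force: 9.4
```

Blue bottomed out the same way. Yellow next, at (0.570,-0.260).

Call:
send_rows --increments '[{"gripper":1,"linear":[0,0,0.025],"delta_rot":[0,0,0]},{"gripper":1,"linear":[0,0,0.045],"delta_rot":[0,0,0]},{"gripper":1,"linear":[0.003,-0.035,0.05],"delta_rot":[0,0,0]},{"gripper":1,"linear":[0.006,-0.069,0.045],"delta_rot":[0,0,0]},{"gripper":1,"linear":[0.006,-0.069,0.03],"delta_rot":[0,0,0]},{"gripper":1,"linear":[0.006,-0.069,0.014],"delta_rot":[0,0,0]},{"gripper":1,"linear":[0.006,-0.069,0.009],"delta_rot":[0,0,0]},{"gripper":1,"linear":[0.006,-0.069,0.005],"delta_rot":[0,0,0]}]'

```text
clock: 5.3
position: [0.5692, -0.2613, 0.0577]
ee_rot: [-0.0, 0.123, 0.992, -0.001]
contact_force: [-3.1, -1.4, 4.5]
width: 0.0001
gripper_force: 2.1
```

Call:
send_rows --increments '[{"gripper":1,"linear":[0,0,-0.002],"delta_rot":[0,0,0]},{"gripper":1,"linear":[0,0,-0.005],"delta_rot":[0,0,0]},{"gripper":1,"linear":[0,0,-0.005],"delta_rot":[0,0,0]}]'

```text
clock: 5.6
position: [0.5695, -0.2613, 0.0563]
ee_rot: [0.0, 0.122, 0.993, -0.001]
contact_force: [-8.4, -0.3, 17.8]
width: -0.0001
gripper_force: 9.2
```

Yellow is pressed too. Lifting and going over to the pin, opening the gripper on the way.

Call:
send_rows --increments '[{"gripper":1,"linear":[0,0,0.03],"delta_rot":[0,0,0]},{"gripper":1,"linear":[0,0,0.075],"delta_rot":[0,0,0]},{"gripper":1,"linear":[0,0.015,0.12],"delta_rot":[0,0,0]},{"gripper":0,"linear":[-0.003,0.045,0.155],"delta_rot":[0,0,0]},{"gripper":-0.5,"linear":[-0.008,0.08,0.185],"delta_rot":[0,0,0]},{"gripper":-0.5,"linear":[-0.013,0.125,0.2],"delta_rot":[0,0,0]},{"gripper":-0.5,"linear":[-0.018,0.17,0.2],"delta_rot":[0,0,0]},{"gripper":-0.5,"linear":[-0.023,0.215,0.2],"delta_rot":[0,0,0]}]'

```text
clock: 6.4
position: [0.5474, -0.0432, 0.2541]
ee_rot: [0.002, 0.123, 0.992, 0.0]
contact_force: [-0.1, 0.5, 0.7]
width: 0.0639
gripper_force: 0.0
```

Call:
send_rows --increments '[{"gripper":-0.5,"linear":[-0.005,0.045,0],"delta_rot":[0,0,0]},{"gripper":-0.5,"linear":[-0.01,0.09,0],"delta_rot":[0,0,0]},{"gripper":-0.5,"linear":[-0.015,0.135,0],"delta_rot":[0,0,0]},{"gripper":-0.5,"linear":[-0.02,0.18,0],"delta_rot":[0,0,0]},{"gripper":-0.5,"linear":[-0.024,0.225,0],"delta_rot":[0,0,0]},{"gripper":-0.5,"linear":[-0.027,0.265,0],"delta_rot":[0,0,0]},{"gripper":-0.5,"linear":[-0.027,0.265,0],"delta_rot":[0,0,0]}]'

```text
clock: 7.1
position: [0.5192, 0.2253, 0.2529]
ee_rot: [0.001, 0.12, 0.993, 0.002]
contact_force: [0.6, -0.3, -0.2]
width: 0.0639
gripper_force: 0.0
```

```bash
python3 - <<'E'
from h import *
w=grab('wrist');cv2.imwrite('pics/w2.png',w['pixels']);print(w['s']['position'],w['s']['width'])
b=grab('top')
hs={'green':((50,60,20),(85,255,255)),'black':((0,0,0),(180,255,45))}
for c,h in hs.items():
    for q in sorted(blobs(w['pixels'],*h,300),key=lambda t:-t[1][4])[:3]: print(c,q[0],q[1],at(w,q[0],.156))
E
```

```text
[0.5192328  0.22528735 0.25294971] 0.06388119346674523
green [322.5 204.3] [ 257  143  132  134 7138] [0.49050091 0.23479461 0.156     ]
black [320.9 417.5] [    0   293   640   187 60183] [0.67950994 0.18729159 0.156     ]
black [ 30.5 284.9] [   0  230   69  111 2635] [ 0.49739831 -0.00743794  0.156     ]
black [324.7 246.8] [ 307  225   38   44 1208] [0.52245262 0.22872772 0.156     ]
```

View pics/w2.png

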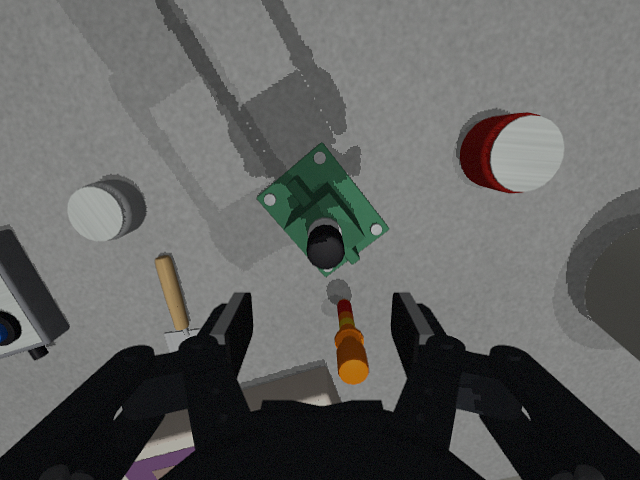

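The wrist view shows the black knob top at about (326,250), on the green guide, with the orange pin upside down in perspective at (350,350). The red tin is at (520,150), well clear.

```bash
python3 - <<'E'
from h import *
w=grab('wrist');b=grab('top')
print(w['s']['position'], at(w,(326,250),.156))
g=b['pixels'][236:270,232:270];m=cv2.inRange(cv2.cvtColor(g,cv2.COLOR_BGR2GRAY),0,32)
n,l,st,c=cv2.connectedComponentsWithStats(m)
for i in range(1,n): print(c[i]+[232,236],st[i],at(b,c[i]+[232,236],.15))
E
```

```text
[0.51976508 0.22095518 0.25274485] [0.52560382 0.22436453 0.156     ]
[241.80833333 254.075     ] [  0  10  18  13 120] [0.52054535 0.23615003 0.15      ]
[269.  253.5] [37 15  1  6  6] [0.52137156 0.18355181 0.15      ]
```

The arm was still settling in that shot, so I'm measuring again now it has stopped.

```bash
python3 - <<'E'
from h import *
w=grab('wrist');print(w['s']['position'],w['s']['qd'].round(3))
for q in blobs(w['pixels'],(0,0,0),(180,255,45),300):
    x,y,ww,h,A=q[1]
    if 250<x<380 and y+h<300: 
        uv=(x+ww/2,y+h-ww/2); print(q[1],uv,at(w,uv,.156)); # knob top
g=cv2.cvtColor(w['pixels'],cv2.COLOR_BGR2HSV)
n,l,st,c=cv2.connectedComponentsWithStats(cv2.inRange(g,(0,0,130),(180,60,255))[130:290,240:400])
for i in range(1,n):
    if 40<st[i][4]<300: print('screw',c[i]+[240,130],st[i][4],at(w,c[i]+[240,130],.014))
E
```

```text
[0.52001603 0.21927094 0.25261429] [-0.02  -0.001  0.003  0.     0.001  0.002]
[291 174  78  55 746] (np.float64(330.0), np.float64(190.0)) [0.48243245 0.23628876 0.156     ]
[ 314  222   39   44 1184] (np.float64(333.5), np.float64(246.5)) [0.52444946 0.22879111 0.156     ]
screw [275.05102041 197.89795918] 98 [0.49590946 0.17138972 0.014     ]
screw [382.0625     227.33333333] 96 [0.56043396 0.28449176 0.014     ]
```

```bash
python3 - <<'E'
from h import *
a=grab('scene');b=grab('top');w=grab('wrist');print(w['s']['position'])
print('scene knob',at(a,(373.7,251.3),.138))
g=cv2.cvtColor(b['pixels'],cv2.COLOR_BGR2HSV)
n,l,st,c=cv2.connectedComponentsWithStats(cv2.inRange(g,(45,70,20),(90,255,255))[215:305,215:295])
i=1+np.argmax(st[1:,4]);m=(l==i).astype('uint8');cn=max(cv2.findContours(m,0,2)[0],key=cv2.contourArea)
print('top plate',st[i],at(b,np.array(cv2.minAreaRect(cn)[0])+[215,215],.01),cv2.minAreaRect(cn))
for q in blobs(w['pixels'],(0,0,0),(180,255,45),300):
    x,y,ww,h,A=q[1]
    if 250<x<380 and y+h<300 and y>200: uv=(x+ww/2,y+h-ww/2); print(q[1],uv,at(w,uv,.156))
cv2.imwrite('pics/k.png',np.hstack([cv2.resize(b['pixels'][215:305,210:300],(400,400)),cv2.resize(w['pixels'][190:290,280:380],(400,400))]))
E
```

```text
[0.52020195 0.21863202 0.25254045]
scene knob [0.52583248 0.22635491 0.138     ]
top plate [ 17  42  27  38 510] [0.49492011 0.24260717 0.01      ] ((32.19587707519531, 58.69072341918945), (39.19236373901367, 17.46395492553711), 66.03750610351562)
[ 315  222   38   44 1189] (np.float64(334.0), np.float64(247.0)) [0.52507153 0.22843886 0.156     ]
```

View pics/k.png

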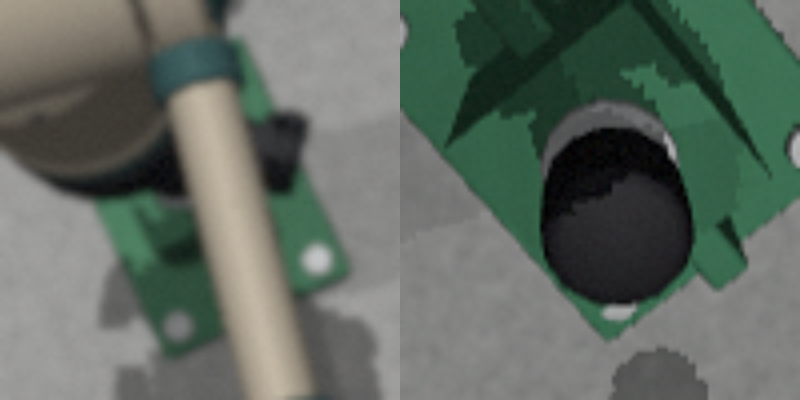

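The crop (right half) puts the knob top at wrist pixel (334,247), i.e. (0.525,0.228). The scene view gives (0.526,0.226), which agrees. Centring and descending around the knob.

Call:
send_rows --increments '[{"gripper":-0.5,"linear":[0.005,0.009,0],"delta_rot":[0,0,0]},{"gripper":-0.5,"linear":[0.005,0.009,-0.03],"delta_rot":[0,0,0]},{"gripper":-0.5,"linear":[0.005,0.009,-0.06],"delta_rot":[0,0,0]},{"gripper":-0.5,"linear":[0.005,0.009,-0.09],"delta_rot":[0,0,0]},{"gripper":-0.5,"linear":[0.005,0.009,-0.115],"delta_rot":[0,0,0]},{"gripper":-0.5,"linear":[0.005,0.009,-0.133],"delta_rot":[0,0,0]},{"gripper":-0.5,"linear":[0.005,0.009,-0.133],"delta_rot":[0,0,0]},{"gripper":-0.5,"linear":[0.005,0.009,-0.133],"delta_rot":[0,0,0]}]'

```text
clock: 8.3
position: [0.5256, 0.2289, 0.1195]
ee_rot: [0.0, 0.123, 0.992, 0.0]
contact_force: [0.4, 0.4, 1.1]
width: 0.0639
gripper_force: 0.0
```

Close gently.

Call:
send_rows --increments '[{"gripper":0,"linear":[0,0,0],"delta_rot":[0,0,0]},{"gripper":0.15,"linear":[0,0,0],"delta_rot":[0,0,0]},{"gripper":0.25,"linear":[0,0,0],"delta_rot":[0,0,0]},{"gripper":0.4,"linear":[0,0,0],"delta_rot":[0,0,0]},{"gripper":1,"linear":[0,0,0],"delta_rot":[0,0,0]},{"gripper":1,"linear":[0,0,0],"delta_rot":[0,0,0]},{"gripper":1,"linear":[0,0,0],"delta_rot":[0,0,0]}]' --newtons 35

```text
clock: 9.0
position: [0.5254, 0.228, 0.1205]
ee_rot: [0.001, 0.122, 0.992, -0.0]
contact_force: [-1.9, -3.8, 5.9]
width: 0.0293
gripper_force: 34.4
```

It holds the 30 mm knob with about 4 N of side load. Drawing it up 38 mm.

Call:
send_rows --increments '[{"gripper":1,"linear":[0,0,0.005],"delta_rot":[0,0,0]},{"gripper":1,"linear":[0,0,0.011],"delta_rot":[0,0,0]},{"gripper":1,"linear":[0,0,0.018],"delta_rot":[0,0,0]},{"gripper":1,"linear":[0,0,0.025],"delta_rot":[0,0,0]},{"gripper":1,"linear":[0,0,0.032],"delta_rot":[0,0,0]},{"gripper":1,"linear":[0,0,0.038],"delta_rot":[0,0,0]},{"gripper":1,"linear":[0,0,0.039],"delta_rot":[0,0,0]},{"gripper":1,"linear":[0,0,0.039],"delta_rot":[0,0,0]}]'

```text
clock: 9.8
position: [0.5251, 0.2287, 0.159]
ee_rot: [0.0, 0.123, 0.992, 0.0]
contact_force: [0.6, -4.0, -0.4]
width: 0.0292
gripper_force: 35.2
```

```bash
python3 - <<'E'
from h import *
a=grab('scene');s=a['s'];print(s['position'],s['contact_force'],s['width'],s['gripper_force'])
cv2.imwrite('pics/s3.png',cv2.resize(a['pixels'][170:330,190:410],None,fx=3.6,fy=3.6,interpolation=cv2.INTER_CUBIC))
E
```

```text
[0.525132   0.22869978 0.15901928] [ 0.61206809 -3.99059123 -0.41826595] 0.029207030128018337 35.23231387138367
```

View pics/s3.png

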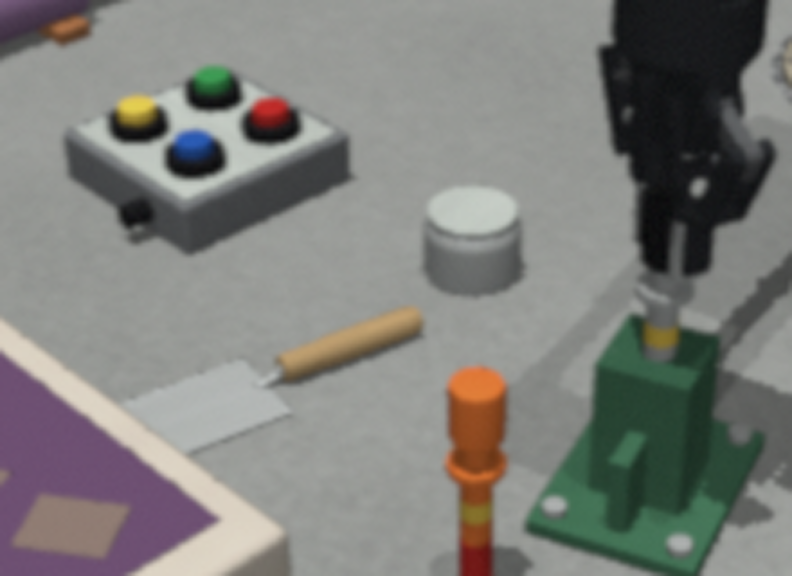

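The whole yellow band (660,335) stands clear above the guide with steel below it and no red showing. All the buttons are up and nothing else has moved. Letting it settle, then handing in.

Call:
send_rows --increments '[{"gripper":1,"linear":[0,0,0],"delta_rot":[0,0,0]},{"gripper":1,"linear":[0,0,0],"delta_rot":[0,0,0]},{"gripper":1,"linear":[0,0,0],"delta_rot":[0,0,0]},{"gripper":1,"linear":[0,0,0],"delta_rot":[0,0,0]}]'

```text
clock: 10.25
position: [0.5251, 0.2287, 0.1584]
ee_rot: [0.0, 0.123, 0.992, 0.0]
contact_force: [1.8, -3.6, 0.7]
width: 0.0293
gripper_force: 35.2
```

```bash
python3 -c "
from rig import *
s=get_state();print(s['position'],s['gripper_force'],abs(s['qd']).max());print(sign_off())"
```

```text
[0.52507708 0.22870593 0.15837655] 35.244922041893005 0.002669418631004916
the job is handed in; nothing more can be done
None
```

I pressed green, blue and yellow in order, drew the lock pin up about 38 mm and handed the job in still holding it; the camera showed the whole yellow band and no red, but the hand-in returned no verdict.

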